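# Seat a box-lid blank and hold the stamp ready for the mallet

### The job

Lay the rectangular leather-faced lid blank flat and fully home in the rectangular nest of the stamping template, leather side up, and let go of it. Then take the square-shanked steel stamp out of its block and set its lower end gently in the middle of the empty square outline on that lid, upright and with its sides in line with the outline, pressing lightly at about 5 N. Finish while still holding the stamp there, ready for the mallet, and leave everything else where it is.

Things in the scene. Friction and masses are not known exactly. Their poses are not given: they have to be found in the camera images.
- lid: The lid blank: a rigid plate of plywood with a tan leather face on top, 58 mm along its x, 90 mm along its y, 14 mm thick, about 60 g, lying flat on the bench, leather up. Origin: centre of its underside; z up through the leather. Along its y run three squares: two already stamped dark (14 mm, at y = -26 mm and 0) and one only outlined (at y = +26 mm).
- mark (a point): Centre of the empty square outline on the lid's leather face: dark lines, 19 mm between them inside, 23 mm outside, sides parallel to the lid's edges. It lies 26 mm along +y from the lid's centre, on the top face (14 mm above the underside). Its axes are those of the lid.
- jig: The fixed granite stamping slab, 272 mm along its x, 136 mm along its y and 20 mm high, with a hardwood template 256 x 120 x 5 mm on it (top at 25 mm). Three nests are cut through the template down to the granite: a rectangular one at x = +87 mm, an empty round one (68 mm) at x = -4 mm and a square one (68 mm, taken) at x = -84 mm. Origin: centre of its underside.
- nest (a point): Centre of the granite floor of the rectangular nest: 62 mm along the jig's x, 94 mm along its y, 5 mm deep, edges bevelled 2 mm. The lid fits either way round with 2 mm of play on each side and then stands 9 mm above the template. Axes are those of the jig.
- stand: The fixed stamp block of dark wood, 214 mm along its x, 62 mm along its y, 60 mm high. Three 16 mm square holes, 45 mm deep, on its centre line at x = -70, 0 and +70 mm, hold one upright stamp each. Origin: centre of its underside.
- stamp: The square-shanked steel stamp, 14 x 14 mm, 131 mm long, about 190 g, the only one with a square shank, standing upright in one of the three holes of the block (which one varies) with its lower 45 mm hidden and 86 mm above the block. Origin: centre of its lower, stamping end; z along the shank upwards, x and y across its flats. The stamping face is 13.5 mm square, in line with the shank.
- stamp_foot (a point): Centre of the stamp's lower, stamping face (the stamp's origin).
- square_lid: Not to be moved: a square blank, 64 x 64 x 14 mm, of the same plywood and leather, resting in the square nest of the template; two stamped squares. Origin: centre of its underside.
- round_lid: Not to be moved: a round blank, 64 mm across and 14 mm thick, lying on the mat. Origin: centre of its underside.
- round_stamp: Not to be moved: a hand stamp with a round shank 14 mm across, 130 mm long, standing in the stamp block. Origin: centre of its underside.
- mushroom_stamp: Not to be moved: a shorter round hand stamp, shank 14 mm across with an 18 mm mushroom head, 114 mm long, standing in the stamp block. Origin: centre of its underside.
- mallet: Not to be moved: a wooden mallet lying on its side: barrel head 64 mm thick and 104 mm long along its x, handle along its -y, ending 195 mm from the middle of the head. Origin: under the middle of its head.
- bottle: Not to be moved: a clear water bottle with a blue cap, 62 mm across, 190 mm high, standing. Origin: centre of its underside.
- wax_tin: Not to be moved: a flat round tin, 60 mm across, 32 mm high. Origin: centre of its underside.
- awl: Not to be moved: an awl with a wooden handle, 170 mm long, lying along its x. Origin: under the middle of its length.
Not all that is in view belongs to the job. There is more than one size of the stand; the one meant has the size given above. What is shaped like the stamp but green is not meant.

How it is judged (in metres and radians):
On the way, in this order (a step that is already met when the one before it is completed fails the run):
1. the lid lies flat and fully home in the rectangular nest, leather up, released (horizontal distance between lid and nest below 0.004 m and z of lid in the frame of nest below 0.0015 m and angle between lid's own z axis and vertical below 0.03 rad and contact force between the fingers and lid below 0.05 N and linear speed of lid below 0.01 m/s), for 0.2 s.
2. the square stamp is held by the fingers, clear of its block (z of stamp_foot in the frame of stand above 0.062 m and contact force between the fingers and stamp above 2 N), for 0.2 s.
At the end, for the whole second after the job is handed in: Lid flat and home in its nest (4 mm; 1.5 mm in height), robot off it; the gripped stamp stands still on it, foot within 4.5 mm of the outline's centre, upright within 4 degrees, in line with the outline within 10 degrees (any quarter turn), pressing with 1 to 18 N (horizontal distance between lid and nest below 0.004 m and z of lid in the frame of nest below 0.0015 m and angle between lid's own z axis and vertical below 0.03 rad and distance between stamp_foot and mark below 0.0045 m and angle between stamp's own z axis and vertical below 0.07 rad and (angle between the x axis of stamp and the x axis of lid, either way round below 0.17 rad or angle between the x axis of stamp and the y axis of lid, either way round below 0.17 rad) and contact force between stamp and lid between 1 and 18 N and contact force between the fingers and stamp above 2 N and contact force between each of the arm, the fingers and lid below 0.05 N and linear speed of stamp below 0.01 m/s); the arm keeps its last pose, push and grip.
It fails at once if a bystander (other lids, other stamps, mallet, bottle, tin, awl) is moved more than 30 mm (distance of any of square_lid, round_lid, round_stamp, mushroom_stamp, mallet, bottle, wax_tin, awl from where it was at the start of the episode above 0.03 m).
It fails at once if the stamp is driven into the leather with more than 45 N (contact force between stamp and lid above 45 N).
It also fails if it takes over 54 s, if anything falls off the work surface, if the arm or the gripper's body presses on something with over 40 N, if the wrist force passes 120 N, or if a joint passes its speed limit or range.

### The arm

A 7-joint arm with a two-finger parallel gripper is mounted at the origin on the work surface. World frame = base frame: x ahead of the robot, y to its left, z up, the work surface at z = 0. Lengths are in mm, angles in rad, forces in N, time in s.
With the tool pointing down it reaches from about 400 to 925 mm from the base axis. Payload 4.1 kg.
Tool frame: the origin (TCP) lies between the finger pads; the fingertips stand 11 mm ahead of it and the grasp point (between the pads) lies 8 mm behind it (arm.tips_ahead is the distance from the TCP to the fingertips, in mm); z points along the fingers, y is the line along which they close (so a half turn about z gives the same grasp; the last joint's range is limited). The gripper opens to 85 mm and grips with 20 to 120 N. Pads are 22 mm wide; open, the fingers measure 114 mm over their backs; the gripper's body (76 mm by 85 mm) begins 54 mm behind the grasp point. The pads swing forward as they close: fully open they stand 13 mm farther back than shut.
Start: joints at [-1.202, 0.398, 0.045, 1.537, -0.019, 1.207, -0.051], TCP at [293.085, 580.209, 242.347] pointing down, gripper open.
Joint ranges: [-2.82, 2.82], [-0.49, 2.23], [-1.37, 1.46], [0, 2.46], [-1.36, 4.5], [0.23, 2], [-2.94, 2.94]. Speed limits (rad/s): [2.57, 2.57, 3.14, 3.14, 3.14, 3.14, 3.14].

### API

Orientations are given as a rotation vector (axis times angle).
In Python, from rig import arm gives the robot as it stands. Calls block until the motion is done:
- arm.goto(position, orientation): joint-space move of the TCP to a pose.
- arm.servo_line(position, attitude=None, vel=150, f_stop=None): straight line of the TCP; attitude=None keeps the orientation; vel is the mean speed in mm/s. With f_stop (N) it stops when the force on the tool has changed by that much, and returns True; else False.
- arm.set_joints(angles): joint-space move.
- arm.set_gripper(opening, newtons=None): opening from 0.0 (shut) to 1.0 (fully open); newtons is the grip in N (None keeps the last); returns when the fingers have stopped.
- arm.sleep(seconds).
- arm.inverse_kinematics(position, orientation): joint angles nearest the present ones, or None.
- arm.get_image(name): name is "side" or "top"; returns the picture (400x640x3 uint8, red, green, blue); there is no depth.
- arm.calibration(name): a dict with "mtx" (3x3 intrinsics, pixels), "dist_coeffs" ([k1, k2, p1, p2, k3] as OpenCV has them; the pictures are not rectified), "R" (3x3) and "t" (3): a world point X has camera coordinates R X + t. Camera axes: x right, y down, z forward; pixel columns grow to the right and rows downward; lengths in mm; the calibration is good to about 2 mm. A picture is of the moment at which its call begins. calibration takes no time and is no camera call.
A pose or a line that the arm cannot do raises arm.IKError and nothing moves.
- arm.close_job(): hands the job in; it is judged then, once.
Readings, each from a call of its own:
- arm.read_clock(): time.
- arm.read_q(): joint angles.
- arm.read_qvel(): joint speeds.
- arm.read_tau(): joint torques, N m.
- arm.read_tool_pos(): TCP position.
- arm.read_ee_rot(): TCP orientation.
- arm.read_force(): force on the tool from outside, world axes, zero at the start.
- arm.read_torque(): the same for the moment, N m.
- arm.read_gripper_width(): opening from 0.0 (shut) to 1.0 (fully open).
- arm.read_grasp_force(): force on a finger pad.
Only numpy, scipy, OpenCV 4.12 (cv2) and the standard library are available. Lean on these libraries where they do the work, as an engineer would, in place of code of your own. Each camera call takes 0.05 s, during which the arm holds its last target. There are 200 camera calls.

## Working session

There is one attempt and no reset: what is moved stays moved. The work goes in short steps, each a Python script; the robot and the scene stay as the last script left them, time stands still between calls to the robot, and variables do not carry over. Pictures are saved under pics/ and viewed, at most 10 in all, crops included, and the job is handed in when it is done.

```bash
mkdir -p pics; ls
python3 - <<'E'
from rig import arm
import cv2
for n in("side","top"):
    cv2.imwrite(f"pics/{n}0.png",arm.get_image(n)[:,:,::-1]); c=arm.calibration(n); print(n,c)
print(arm.read_clock(),arm.read_ee_rot(),arm.tips_ahead,arm.read_gripper_width())
E
```

```text
pics
side {'mtx': array([[401.71152533,   0.        , 316.15836578],
       [  0.        , 401.71152533, 197.9717674 ],
       [  0.        ,   0.        ,   1.        ]]), 'dist_coeffs': array([-0.04929302,  0.        ,  0.        ,  0.        ,  0.        ]), 'R': array([[ 0.99273248, -0.12011815,  0.00733871],
       [-0.06670794, -0.60002205, -0.79719734],
       [ 0.10016126,  0.79091414, -0.60367421]]), 't': array([-474.41036197,    9.44808833, 1413.9954637 ])}
top {'mtx': array([[431.54520276,   0.        , 320.16488919],
       [  0.        , 431.54520276, 197.05739662],
       [  0.        ,   0.        ,   1.        ]]), 'dist_coeffs': array([-0.01843181,  0.        ,  0.        ,  0.        ,  0.        ]), 'R': array([[-0.01626305, -0.99983884, -0.00760276],
       [-0.98873404,  0.01721305, -0.14868995],
       [ 0.14879685,  0.00509896, -0.98885464]]), 't': array([ -43.05756831,  447.88664479, 1637.56179534])}
0.1 [-7.27890459e-01 -3.05582730e+00  2.81979724e-03] 11.0 1.0005043483671212
```

View pics/side0.png

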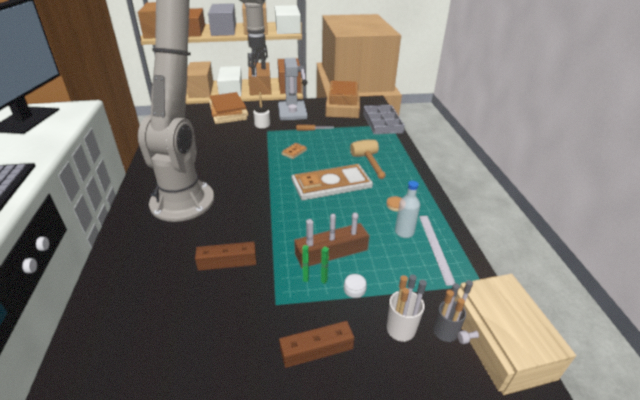

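View pics/top0.png

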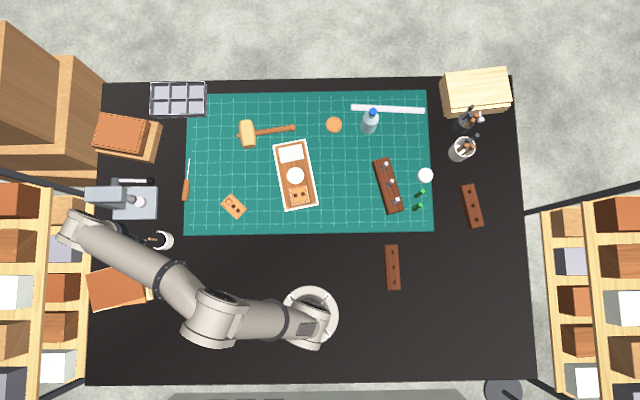

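The side view shows the lid at (293,151), the jig at (332,180) and its rectangular nest at about (354,175). The mat's stand is at (332,245), with stamps at (309,232), (333,227) and (354,222). In the top view the lid is at (233,206), the nest at (291,153) and the stand at (387,185). The two other blocks are empty, and the green stamps are decoys. I'll enlarge these areas.

Run:
```python
import cv2,numpy as np
s=cv2.imread("pics/side0.png");t=cv2.imread("pics/top0.png")
f=lambda im,x,y,w,h,k:cv2.resize(im[y:y+h,x:x+w],None,fx=k,fy=k,interpolation=cv2.INTER_CUBIC)
cv2.imwrite("pics/stand.png",np.hstack([f(s,290,200,85,75,5)[:375],f(t,360,145,70,75,5)]))
cv2.imwrite("pics/jig.png",np.vstack([f(s,275,135,110,65,5)[:, :550],np.zeros((5,550,3),np.uint8),f(t,215,130,110,50,5)]))
cv2.imwrite("pics/jigt.png",f(t,215,130,114,86,7))
```

```text
(no output)
```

View pics/stand.png

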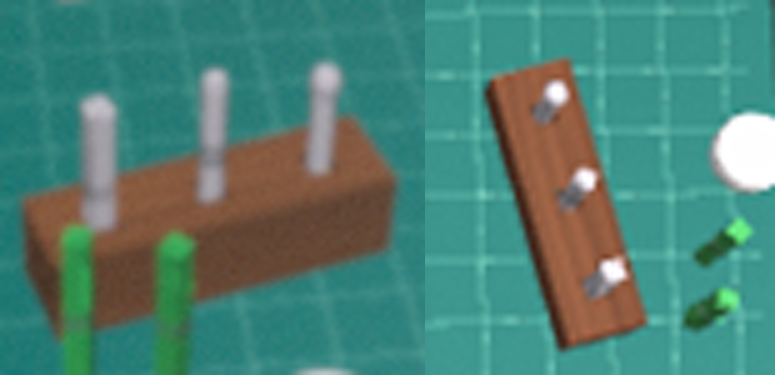

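View pics/jigt.png

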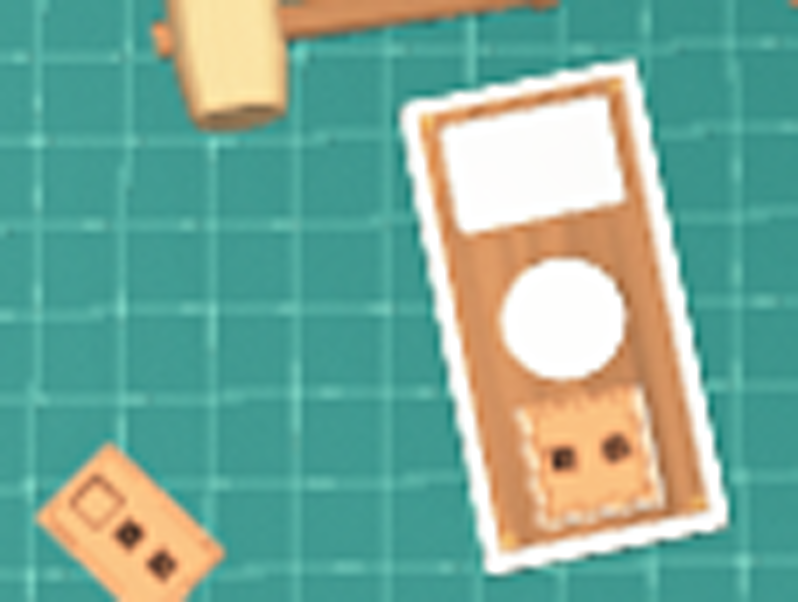

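View pics/jig.png

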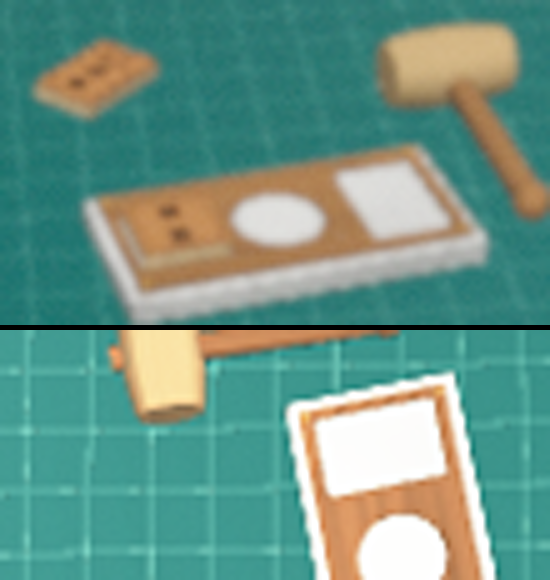

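The square stamp is the near end one, at top view (397,199) and side view (310,220). It has a square top and the widest shank. The others are the middle one, with a round rod, and the far one, with a mushroom head. The top view shows the lid's outline end at upper left, about (229,201). The nest is at (291,153).

Next I'll fit box silhouettes to edges in both views.

```bash
cat > fit.py <<'E'
import cv2,numpy as np
from scipy.optimize import least_squares
from scipy.ndimage import map_coordinates,gaussian_filter
def load(name,arm,fn):
    c=arm.calibration(name); im=cv2.imread(fn); return c,cv2.cvtColor(im.astype(np.float32)/255,cv2.COLOR_BGR2Lab),im.astype(float)
def proj(c,P):
    return cv2.projectPoints(np.asarray(P,float).reshape(-1,3),cv2.Rodrigues(c['R'])[0],c['t'],c['mtx'],np.array(c['dist_coeffs']))[0][:,0]
def place(p,L):
    L=np.asarray(L,float);a=p[2];R=np.array([[np.cos(a),-np.sin(a)],[np.sin(a),np.cos(a)]])
    return np.c_[L[:,:2]@R.T+p[:2],L[:,2]+p[3]]
def box(w,l,z0,z1,cx=0,cy=0):
    return np.array([[cx+sx*w/2,cy+sy*l/2,z] for z in(z0,z1) for sx in(-1,1) for sy in(-1,1)])
def edges(c,ch,p,L,hw,sgn=0):
    """hull samples and signed distance of the strongest edge along each normal"""
    h=cv2.convexHull(proj(c,place(p,L)).astype(np.float32))[:,0].astype(float); out=[]
    o=h.mean(0)
    for a,b in zip(h,np.roll(h,-1,0)):
        n=np.array([b[1]-a[1],a[0]-b[0]]);l=np.hypot(*n)
        if l<4: continue
        n/=l
        if n@((a+b)/2-o)<0:n=-n
        for t in np.arange(1.5/l,1-1.5/l,1/l):
            q=a+(b-a)*t; s=np.arange(-hw,hw+.01,.1)
            v=map_coordinates(ch,[q[1]+s*n[1],q[0]+s*n[0]],order=1,mode='nearest'); g=np.gradient(v)
            g=sgn*g if sgn else abs(g)
            k=int(np.argmax(g)); w=g[k]
            if 0<k<len(s)-1: out.append((q+s[k]*n,n,w))
    return out
def fit(views,parts,p0,freez=False,hw=4,it=12):
    """parts: list of (view index, channel array, local pts, sign)"""
    p=np.array(p0,float)
    for i in range(it):
        h=max(1.5,hw*(0.75**i)); E=[]
        for v,ch,L,sg in parts: E.append((v,L,edges(views[v][0],ch,p,L,h,sg)))
        def res(d):
            pp=p.copy(); pp[:len(d)]+=d*np.array([1,1,.01,1])[:len(d)]; r=[]
            for v,L,e in E:
                h_=cv2.convexHull(proj(views[v][0],place(pp,L)).astype(np.float32))
                r+= [cv2.pointPolygonTest(h_,(float(q[0]),float(q[1])),True) for q,n,w in e]
            return np.array(r)
        s=least_squares(res,np.zeros(4 if freez else 3),loss='soft_l1',f_scale=.3,diff_step=1e-2,x_scale=1)
        d=s.x; p[:len(d)]+=d*np.array([1,1,.01,1])[:len(d)]
    r=res(d*0); return p,np.sqrt(np.mean(np.minimum(abs(r),2)**2)),len(r)
def unproj(c,uv,z):
    x=cv2.undistortPoints(np.array([[uv]],float),c['mtx'],np.array(c['dist_coeffs']))[0,0]
    d=c['R'].T@np.r_[x,1]; o=-c['R'].T@c['t']; return o+d*(z-o[2])/d[2]
def tri(cs,uvs):
    A=[];b=[]
    for c,uv in zip(cs,uvs):
        x=cv2.undistortPoints(np.array([[uv]],float),c['mtx'],np.array(c['dist_coeffs']))[0,0]
        d=c['R'].T@np.r_[x,1];d/=np.linalg.norm(d);o=-c['R'].T@c['t'];M=np.eye(3)-np.outer(d,d);A.append(M);b.append(M@o)
    return np.linalg.solve(sum(A),sum(b))
E
cat > m1.py <<'E'
from rig import arm
from fit import *
V=[load("side",arm,"pics/side0.png"),load("top",arm,"pics/top0.png")]
S,T=V[0],V[1]
cvt=lambda x,y:((x+.5)/7-.5+215,(y+.5)/7-.5+130)
lid0=unproj(T[0],(231.9,206.5),14); 
m=unproj(T[0],cvt(97,502),14);k=unproj(T[0],cvt(129,534),14)
yaw_l=np.arctan2(*(m-k)[:2][::-1])-np.pi/2
print("lid0",lid0,m,k,yaw_l, "spacing",np.hypot(*(m-k)[:2]))
n=unproj(T[0],cvt(532,165),20);q=unproj(T[0],cvt(592,455),39)
yaw_j=np.arctan2(*(n-q)[:2][::-1]); j0=n-87*np.array([np.cos(yaw_j),np.sin(yaw_j),0])
print("nest",n,"len",np.hypot(*(n-q)[:2]),yaw_j)
sc=lambda x,y:((x-425+.5)/5-.5+360,(y+.5)/5-.5+145)
A=unproj(T[0],sc(612,270),146);B=unproj(T[0],sc(557,93),129)
yaw_s=np.arctan2(*(B-A)[:2][::-1]);print("stamps",A,B,np.hypot(*(A-B)[:2]),yaw_s)
A3=tri([S[0],T[0]],[((98+.5)/5-.5+290,(100+.5)/5-.5+200),sc(612,270)]);print("stamp top tri",A3)
L3=tri([S[0],T[0]],[((97+.5)/5-.5+275,(68+.5)/5-.5+135),cvt(131,536)]);print("lid top tri",L3)
Ns=tri([S[0],T[0]],[((394+.5)/5-.5+275,(201+.5)/5-.5+135),cvt(532,165)]);print("nest tri",Ns)
a=lambda v:v[1][:,:,1].astype(float)
bl=lambda v:v[2][:,:,0]; rd=lambda v:v[2][:,:,2]
def both(nm,f,L,p0,sg,**k):
    for vs in((0,),(1,),(0,1)):
        r=fit(V,[(v,f(V[v]),L,sg) for v in vs],p0,**k);print(nm,vs,np.round(r[0],3),round(r[1],2),r[2])
    r=fit(V,[(v,f(V[v]),L,sg) for v in (0,1)],p0,freez=True,**k);print(nm,'z free',np.round(r[0],3),round(r[1],2))
both("lid",a,box(58,90,0,14),[lid0[0],lid0[1],yaw_l,0],-1)
both("slab",rd,box(272,136,0,20),[j0[0],j0[1],yaw_j,0],-1)
both("templ",bl,box(256,120,20,25),[j0[0],j0[1],yaw_j,0],1,hw=2)
st0=(A+B)/2
both("stand",a,box(214,62,0,60),[st0[0],st0[1],yaw_s,0],-1)
E
python3 m1.py
```

```text
lid0 [418.65460926 295.49680897  14.        ] [439.50340917 309.44020466  14.        ] [421.1181088  291.21398399  14.        ] -0.7897432079150135 spacing 25.888499180291188
nest [627.28888212  63.99530618  20.        ] len 173.20321600560575 0.1950164809455395
stamps [ 419.70427901 -327.88661748  146.        ] [ 554.75554649 -295.96315682  129.        ] 138.77302399695026 0.23211963071030545
stamp top tri [ 418.57707277 -327.41807013  148.64576184]
lid top tri [419.46171691 288.94936834  19.44396129]
nest tri [627.02334206  63.92699607  20.9391519 ]
lid (0,) [418.655 295.497  -0.79    0.   ] 0.46 46
lid (1,) [418.655 295.497  -0.79    0.   ] 0.8 46
lid (0, 1) [418.655 295.497  -0.79    0.   ] 0.65 92
lid z free [418.655 295.497  -0.79    0.   ] 0.65
slab (0,) [5.41938e+02 4.71360e+01 1.95000e-01 0.00000e+00] 0.57 174
slab (1,) [5.41938e+02 4.71360e+01 1.95000e-01 0.00000e+00] 0.51 194
slab (0, 1) [5.41938e+02 4.71360e+01 1.95000e-01 0.00000e+00] 0.54 368
slab z free [5.41938e+02 4.71360e+01 1.95000e-01 0.00000e+00] 0.54
templ (0,) [5.41938e+02 4.71360e+01 1.95000e-01 0.00000e+00] 0.77 155
templ (1,) [5.41938e+02 4.71360e+01 1.95000e-01 0.00000e+00] 0.53 178
templ (0, 1) [5.41938e+02 4.71360e+01 1.95000e-01 0.00000e+00] 0.65 333
templ z free [5.41938e+02 4.71360e+01 1.95000e-01 0.00000e+00] 0.65
stand (0,) [ 4.87230e+02 -3.11925e+02  2.32000e-01  0.00000e+00] 0.7 168
stand (1,) [ 4.87230e+02 -3.11925e+02  2.32000e-01  0.00000e+00] 0.47 129
stand (0, 1) [ 4.87230e+02 -3.11925e+02  2.32000e-01  0.00000e+00] 0.61 297
stand z free [ 4.87230e+02 -3.11925e+02  2.32000e-01  0.00000e+00] 0.61
```

```bash
python3 - <<'E'
s=open('fit.py').read()
s=s.replace("pp=p.copy(); pp","d=d-10; pp=p.copy(); pp").replace("np.zeros(4 if freez else 3)","np.full(4 if freez else 3,10.)").replace("d=s.x; p","d=s.x-10; p").replace("r=res(d*0)","r=res(d*0+10)")
open('fit.py','w').write(s)
s=open('m1.py').read()
s+='''
r,_,_=fit(V,[(v,bl(V[v]),box(62,94,25,25,87,0),1) for v in(1,)],[j0[0],j0[1],yaw_j,0],hw=2);print("nest rim top",r)
r,_,_=fit(V,[(v,bl(V[v]),box(256,120,25,25),1) for v in(0,1)],[j0[0],j0[1],yaw_j,0],hw=2);print("templ top face",r)
a_=lambda v:v[1][:,:,1]
c,s_=np.cos(yaw_s),np.sin(yaw_s)
g=lambda v:-abs(v[1][:,:,1]) -abs(v[1][:,:,2])
for vs in((0,),(1,),(0,1)):
    r=fit(V,[(v,g(V[v]).astype(float),box(14,14,70,146),-1) for v in vs],[A[0],A[1],yaw_s,0],hw=2);print("stamp",vs,r)
'''
open('m1.py','w').write(s)
E
python3 m1.py | tail -n +7
```

```text
lid (0,) [418.667 294.078  -0.825   0.   ] 0.42 46
lid (1,) [422.166 291.616  -0.78    0.   ] 0.23 64
lid (0, 1) [421.635 292.169  -0.782   0.   ] 0.46 110
lid z free [421.312 290.956  -0.785   2.873] 0.38
slab (0,) [5.42067e+02 5.01120e+01 1.83000e-01 0.00000e+00] 0.42 178
slab (1,) [5.42999e+02 4.84190e+01 1.84000e-01 0.00000e+00] 0.38 194
slab (0, 1) [5.42649e+02 4.89010e+01 1.84000e-01 0.00000e+00] 0.43 370
slab z free [5.42253e+02 4.79980e+01 1.83000e-01 1.78500e+00] 0.4
templ (0,) [5.40339e+02 5.14010e+01 1.80000e-01 0.00000e+00] 0.52 162
templ (1,) [5.41943e+02 4.78520e+01 1.84000e-01 0.00000e+00] 0.44 178
templ (0, 1) [5.41325e+02 4.89510e+01 1.85000e-01 0.00000e+00] 0.56 340
templ z free [5.40912e+02 4.80450e+01 1.83000e-01 2.20400e+00] 0.51
stand (0,) [ 4.86494e+02 -3.09110e+02  2.48000e-01  0.00000e+00] 0.49 173
stand (1,) [ 4.88435e+02 -3.12775e+02  2.47000e-01  0.00000e+00] 0.38 130
stand (0, 1) [ 4.86983e+02 -3.11306e+02  2.45000e-01  0.00000e+00] 0.58 300
stand z free [ 4.86496e+02 -3.12375e+02  2.47000e-01  2.94900e+00] 0.49
nest rim top [5.32514468e+02 5.43278886e+01 1.98033374e-01 0.00000000e+00]
templ top face [5.40936588e+02 4.74380963e+01 1.83808990e-01 0.00000000e+00]
stamp (0,) (array([ 4.17434071e+02, -3.27181898e+02,  2.81550167e-01,  0.00000000e+00]), np.float64(0.35063363871453407), 38)
stamp (1,) (array([ 4.35097342e+02, -3.50628979e+02, -1.59627258e-01,  0.00000000e+00]), np.float64(0.07770308545265801), 4)
stamp (0, 1) (array([ 4.17493516e+02, -3.26858751e+02,  2.81254038e-01,  0.00000000e+00]), np.float64(0.33179053662959745), 42)
```

```bash
cat > h.py <<'E'
from rig import arm
import numpy as np
from scipy.spatial.transform import Rotation as Ro
def down(psi): return (Ro.from_euler('z',psi)*Ro.from_euler('x',np.pi)).as_rotvec()
LID=np.array([421.3,291.0]);YL=-.785
YJ=.1835;NEST=np.array([627.6,63.9]);JX=np.array([np.cos(YJ),np.sin(YJ)]);JY=np.array([-JX[1],JX[0]])
YS=.247;STAMP=np.array([418.6,-328.8])
E
python3 - <<'E'
from h import *
print("q",arm.read_q())
for nm,p,y in(("lid",LID,YL),("nest",NEST,YJ)):
    for k in(-1,1):
        for z in (150,40):
            q=arm.inverse_kinematics([*p,z],down(y+k*np.pi/2)); print(nm,k,z,None if q is None else np.round(q,2))
for k in(0,1,2,-1):
    for p,z in((STAMP,115),(STAMP,240),(NEST+26*JY,130)):
        q=arm.inverse_kinematics([*p,z],down(YS+k*np.pi/2));print("st",k,z,None if q is None else np.round(q,2))
E
```

```text
q [-1.20198564  0.39916336  0.04501793  1.53773895 -0.01866302  1.20692607
 -0.05071167]
lid -1 150 [-0.66  0.25 -0.03  1.97  0.01  0.93  1.66]
lid -1 40 [-0.63  0.41 -0.06  2.04  0.04  0.69  1.63]
lid 1 150 [-1.09  0.27  0.47  1.98 -0.15  0.93 -1.33]
lid 1 40 [-1.03  0.45  0.42  2.06 -0.28  0.69 -1.22]
nest -1 150 [-0.95  0.84  1.26  1.7  -0.85  1.25 -2.44]
nest -1 40 [-0.93  1.05  1.26  1.78 -1.09  1.2  -2.29]
nest 1 150 [-0.59  0.51  0.58  1.7  -0.32  1.03  0.28]
nest 1 40 [-0.55  0.64  0.53  1.77 -0.42  0.84  0.36]
st 0 115 [-0.22  0.56  1.06  1.97 -0.6   0.97 -0.18]
st 0 240 [-0.27  0.33  1.07  1.84 -0.32  1.16 -0.42]
st 0 130 [-0.67  0.55  0.64  1.72 -0.38  1.   -1.22]
st 1 115 [-0.01  0.42  0.74  1.97 -0.37  0.89  1.17]
st 1 240 [-0.13  0.27  0.86  1.84 -0.22  1.14  1.05]
st 1 130 [-0.6   0.52  0.54  1.72 -0.31  0.99  0.29]
st 2 115 [-0.16  0.51  0.97  1.97 -0.52  0.94  2.89]
st 2 240 [ 1.07  0.22 -0.56  1.81  0.13  1.15  2.28]
st 2 130 [-0.37  0.47  0.21  1.71 -0.12  0.97  1.7 ]
st -1 115 [-0.31  0.72  1.27  1.97 -0.8   1.08 -1.58]
st -1 240 [-0.38  0.45  1.27  1.84 -0.46  1.2  -1.85]
st -1 130 [-0.99  0.88  1.26  1.72 -0.89  1.24 -2.39]
```

Run:
```python
from h import *
o=down(YL+np.pi/2)
arm.set_gripper(.85,20)
arm.goto([*LID,110],o)
arm.servo_line([*LID,45],vel=120)
print(arm.servo_line([*LID,0],vel=30,f_stop=3),arm.read_tool_pos(),arm.read_force(),arm.read_clock(),arm.read_gripper_width())
import cv2
for n in("side","top"): cv2.imwrite(f"pics/{n}1.png",arm.get_image(n)[:,:,::-1])
s=cv2.imread("pics/side1.png");t=cv2.imread("pics/top1.png")
f=lambda im,x,y:cv2.resize(im[y:y+75,x:x+80],None,fx=5,fy=5,interpolation=cv2.INTER_CUBIC)
cv2.imwrite("pics/grasp1.png",np.hstack([f(s,255,100),f(t,190,170)]))
```

```text
True [421.22572815 290.94676514   2.56595769] [-0.84316079 -0.37058042  4.92172029] 3.6583 0.8456649455831999
```

View pics/grasp1.png

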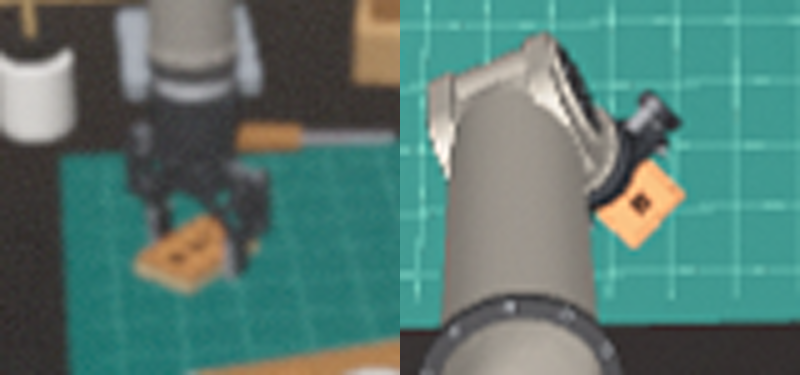

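The fingers straddle the lid, seen in the side crop at (200,250). The tips touch the mat at TCP z = 2.6. I'll raise to hold the lid by its upper 7 mm, grip, lift and carry.

Run:
```python
from h import *
p=[*LID,11.5]
arm.servo_line(p,vel=60)
arm.set_gripper(.5,40)
print("grip",arm.read_gripper_width(),arm.read_grasp_force(),arm.read_tool_pos(),arm.read_force())
arm.servo_line([*LID,90],vel=120)
print(arm.read_gripper_width(),arm.read_grasp_force())
arm.goto([*NEST,90],down(YJ+np.pi/2))
arm.servo_line([*NEST,48],vel=80)
print(arm.read_force(),arm.read_tool_pos(),arm.read_clock(),arm.read_gripper_width())
import cv2
for n in("side","top"): cv2.imwrite(f"pics/{n}2.png",arm.get_image(n)[:,:,::-1])
s=cv2.imread("pics/side2.png");t=cv2.imread("pics/top2.png")
f=lambda im,x,y:cv2.resize(im[y:y+75,x:x+80],None,fx=5,fy=5,interpolation=cv2.INTER_CUBIC)
cv2.imwrite("pics/place2.png",np.hstack([f(s,310,130),f(t,250,125)]))
```

```text
grip 0.6626327621166549 42.69280046224594 [421.17091462 291.01498398  11.69174553] [-2.11696178 -1.06944164  5.35945941]
0.6638665354861213 42.649405896663666
[-0.25583054 -0.2276127  -0.08874795] [627.70149934  63.75011161  47.83852233] 7.125 0.6634943628968489
```

View pics/place2.png

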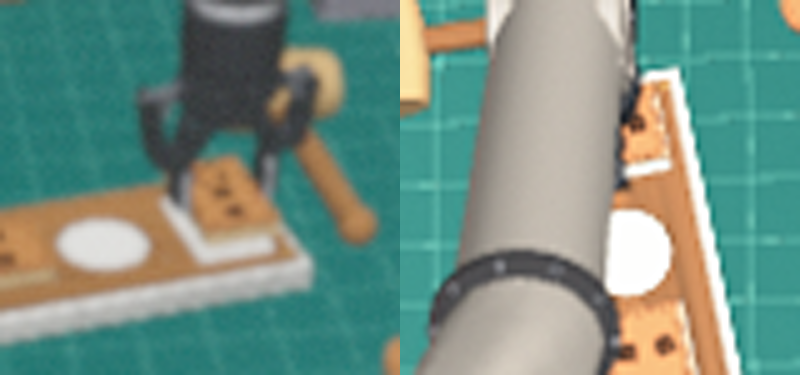

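The lid hangs level over the nest, in the side crop at about (235,200), and the fingers are clear. Now I'll lower it with a force stop.

Run:
```python
from h import *
print(arm.servo_line([*NEST,31.2],vel=20,f_stop=4),arm.read_tool_pos(),arm.read_force(),arm.read_torque(),arm.read_gripper_width(),arm.read_clock())
```

```text
True [627.30768222  63.90514415  31.86420352] [-1.13965702  0.50709425  4.67803208] [0.02395416 0.04081652 0.0129704 ] 0.6688847083502532 7.9917
```

Contact came at 31.9 against a predicted 31.7 for the granite (the template rim would be 36.7), so the lid is down. I'll release it, back off and verify.

```bash
cat > m2.py <<'E'
from h import *
from fit import *
V=[load("side",arm,"pics/side3.png"),load("top",arm,"pics/top3.png")]
j=[542.2,48,.1835,2.2]; p0=[*NEST,YJ,22.2]
a=lambda v:v[1][:,:,1].astype(float); bl=lambda v:v[2][:,:,0]
for vs in((0,),(1,)):
    print("lid top",vs,fit(V,[(v,bl(V[v]),box(58,90,14,14),1) for v in vs],p0,hw=2.5))
# square outline and dark squares: darkness centroids, unprojected on lid top
for v,n in((0,"side"),(1,"top")):
    c=V[v][0]; L=V[v][1][:,:,0]
    for y in(-26,0,26):
        q=proj(c,place(p0,[[0,y,14]]))[0]; x0,y0=np.round(q).astype(int)
        k=8; W=L[y0-k+4:y0+k-3,x0-k+4:x0+k-3]; w=np.clip(np.median(W)-6-W,0,None)
        Y,X=np.mgrid[y0-k+4:y0+k-3,x0-k+4:x0+k-3]
        u=(np.sum(X*w)/w.sum(),np.sum(Y*w)/w.sum()); P=unproj(c,u,36.2)
        print(n,y,"pred",np.round(q,1),"seen",np.round(u,1),"world",np.round(P[:2],1),"exp",place(p0,[[0,y,14]])[0][:2].round(1))
E
python3 - <<'E'
from h import *
arm.set_gripper(.85,20)
p=arm.read_tool_pos()
print(arm.read_force(),arm.read_gripper_width())
arm.servo_line([p[0],p[1],120],vel=150)
arm.set_gripper(.3)
arm.goto([*STAMP,240],down(YS+0*np.pi))
import cv2
for n in("side","top"): cv2.imwrite(f"pics/{n}3.png",arm.get_image(n)[:,:,::-1])
s=cv2.imread("pics/side3.png");t=cv2.imread("pics/top3.png")
f=lambda im,x,y,w=80:cv2.resize(im[y:y+75,x:x+w],None,fx=4.8,fy=4.8,interpolation=cv2.INTER_CUBIC)
cv2.imwrite("pics/rel3.png",np.vstack([np.hstack([f(s,310,140),f(t,250,125)])[:,:768],np.hstack([f(s,290,180),f(t,360,145)])])[:600])
print(arm.read_tool_pos(),arm.read_clock())
E
python3 m2.py
```

```text
[ 0.18414694 -0.19093674 -0.39356194] 0.8472369891577536
[ 419.64914255 -327.59478598  239.57607554] 11.3333
lid top (0,) (array([6.25254994e+02, 6.13934657e+01, 1.65051247e-01, 2.22000000e+01]), np.float64(0.49263776929244085), 51)
lid top (1,) (array([6.31948609e+02, 6.34626450e+01, 1.12501710e-01, 2.22000000e+01]), np.float64(0.7598195053801454), 56)
side -26 pred [356.4 175.1] seen [354.8 173.7] world [628.3  48.2] exp [632.3  38.3]
side 0 pred [353.8 171.4] seen [354.3 172.7] world [627.8  55.2] exp [627.6  63.9]
side 26 pred [351.3 167.8] seen [351.9 169.1] world [623.6  80.2] exp [622.9  89.5]
top -26 pred [296.8 150.7] seen [297.  150.6] world [632.8  37.4] exp [632.3  38.3]
top 0 pred [290.3 152. ] seen [289.9 152.1] world [627.2  65.4] exp [627.6  63.9]
top 26 pred [283.8 153.3] seen [283.5 153.5] world [622.3  90.5] exp [622.9  89.5]
```

View pics/rel3.png

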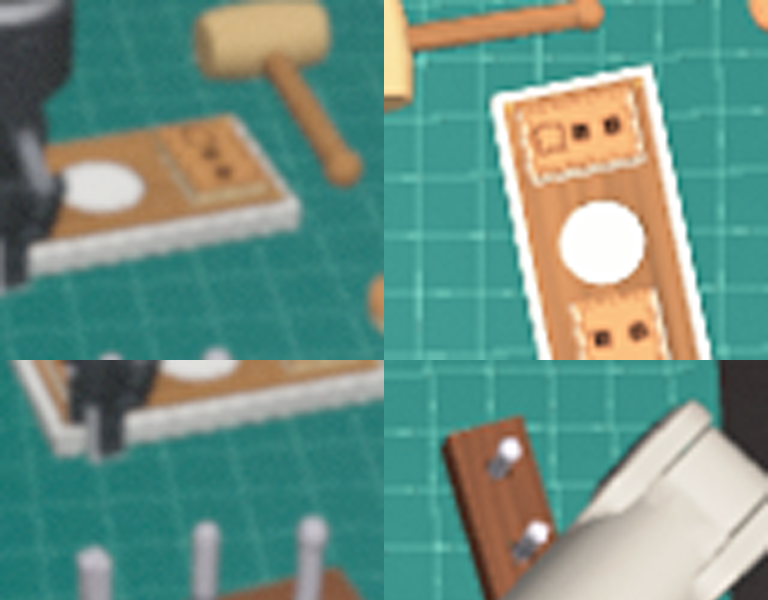

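The lid sits home in the nest: in the top crop it lies flush with the bevel and the outline is at (548,137), the jig's +y end. The measured mark is (622.5,90), which matches the prediction to 1 mm. Next I'll check clearance to the green decoys and grasp the stamp across the block's y.

Run:
```python
from h import *
from fit import tri
cs=[arm.calibration(n) for n in("side","top")]
ok=True
for u in(((325.4,249),(422.8,191.2)),((305.4,247),(420.2,204.8))):
    g=tri(cs,u);d=g[:2]-STAMP;c,s=np.cos(YS),np.sin(YS)
    l=np.array([c*d[0]+s*d[1],-s*d[0]+c*d[1]]);print("green",g.round(0),"in stand axes",l.round(0)); ok&=abs(l[1])>55 or abs(l[0])>60
if ok:
    arm.set_gripper(.5,60)
    o=down(YS)
    arm.servo_line([*STAMP,190],o,vel=100)
    print(arm.servo_line([*STAMP,98],vel=60,f_stop=5),arm.read_tool_pos())
    arm.set_gripper(0,60)
    print(arm.read_gripper_width(),arm.read_grasp_force(),arm.read_tool_pos(),arm.read_force(),arm.read_clock())
```

```text
green [ 449. -426.  129.] in stand axes [   5. -102.]
green [ 398. -414.  130.] in stand axes [-41. -78.]
False [ 418.82148432 -328.9495045    98.31544208]
0.15673913354870192 58.54209244251251 [ 418.75786527 -328.80590737   98.31865094] [-0.69441087  0.75223768  2.21195454] 14.3417
```

Run:
```python
from h import *
import cv2
MARK=np.array([622.6,89.9])
arm.servo_line([*STAMP,245],vel=100)
arm.sleep(.2); print(arm.read_gripper_width(),arm.read_grasp_force(),arm.read_force(),arm.read_torque())
arm.goto([*MARK,245],down(YJ))
arm.servo_line([*MARK,130],down(YJ),vel=90)
arm.sleep(.3)
print(arm.read_tool_pos(),arm.read_force(),arm.read_clock())
for n in("side","top"): cv2.imwrite(f"pics/{n}4.png",arm.get_image(n)[:,:,::-1])
s=cv2.imread("pics/side4.png");t=cv2.imread("pics/top4.png")
f=lambda im,x,y:cv2.resize(im[y:y+75,x:x+50],None,fx=8,fy=8,interpolation=cv2.INTER_CUBIC)
cv2.imwrite("pics/pl4.png",np.hstack([f(s,327,120),f(t,260,115)]))
```

```text
0.1545264327405067 58.36245775222778 [ 0.39599764  0.18092195 -2.19095676] [-0.02302636 -0.00350115 -0.00631763]
[622.72101809  89.96985416 130.23956655] [-0.15363749 -0.13624409 -1.88883182] 19.5833
```

View pics/pl4.png

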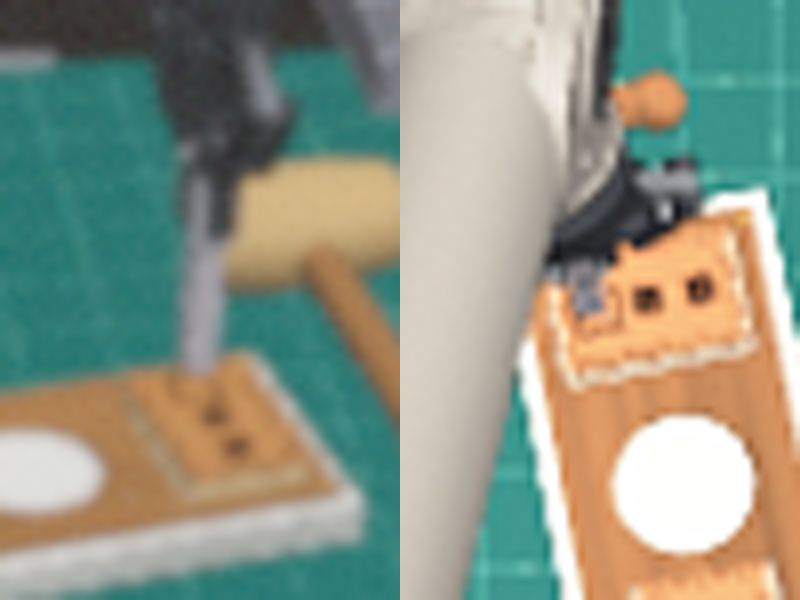

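Run:
```python
from h import *
from fit import *
V=[load("side",arm,"pics/side4.png"),load("top",arm,"pics/top4.png")]
tp=arm.read_tool_pos(); p=[tp[0],tp[1],YJ,0]
off=[(327,120),(260,115)]
for v in(0,1):
    f=lambda L,p:((proj(V[v][0],place(p,L))-off[v]+.5)*8-.5+[400*v,0]).round(0).tolist()
    print("side top".split()[v],"foot",f([[0,0,49.1]],p),f(box(14,14,49.1,49.1)[4:],p),"mark",f([[0,0,36.2]],[622.6,89.9,YJ,0]),f(box(21,21,36.2,36.2)[4:],[622.6,89.9,YJ,0]))
g=[-np.abs(v[1][:,:,1]+0)-np.abs(v[1][:,:,2]) for v in V]
r=fit(V,[(0,g[0].astype(float),box(14,14,49.1,80),0)],p,hw=2);print("side fit",r, "vs",p)
# silhouette axis of the shank in side view: subpixel left/right edge midpoints
c=V[0][0]
im=g[0]
for z in(52,60,70,80,90):
    u=proj(c,place(p,[[0,0,z]]))[0]; row=int(round(u[1])); xs=np.arange(u[0]-5,u[0]+5.01,.1)
    d=np.gradient(map_coordinates(im.astype(float),[np.full(len(xs),u[1]),xs],order=1)); h=len(xs)//2
    l=xs[np.argmax(d[:h])];rr=xs[h+np.argmin(d[h:])];print(z,"mid",round((l+rr)/2,2),"pred",round(u[0],2),"w",round(rr-l,2))
```

```text
side foot [[199.0, 362.0]] [[190.0, 372.0], [180.0, 357.0], [218.0, 368.0], [207.0, 353.0]] mark [[197.0, 385.0]] [[184.0, 400.0], [168.0, 377.0], [226.0, 394.0], [209.0, 371.0]]
top foot [[590.0, 304.0]] [[607.0, 315.0], [579.0, 321.0], [602.0, 288.0], [574.0, 293.0]] mark [[593.0, 311.0]] [[618.0, 327.0], [576.0, 335.0], [610.0, 286.0], [568.0, 294.0]]
side fit (array([5.96270538e+02, 5.42544094e+00, 5.53027286e-01, 0.00000000e+00]), np.float64(0.6476624021135863), 9) vs [np.float64(622.6318986075538), np.float64(89.94022177421607), 0.1835, 0]
52 mid 351.55 pred 351.45 w 6.6
60 mid 350.92 pred 351.57 w 5.3
70 mid 351.48 pred 351.73 w 6.1
80 mid 351.84 pred 351.89 w 5.9
90 mid 352.15 pred 352.05 w 6.0
```

The picture agrees with prediction. In the side crop the shank axis is within 0.1 px of plan. In the top crop the foot is at about (590,303) against a predicted (590,304), inside the outline centred at about (595,310), which is a 13 mm parallax above it. Now I'll lower gently.

Run:
```python
from h import *
import cv2
M=[622.6,89.9]
arm.servo_line([*M,121],vel=40); f0=np.mean([arm.read_force() for _ in range(5)],0)
r=arm.servo_line([*M,112],vel=8,f_stop=4); print(r,arm.read_tool_pos(),f0)
for _ in range(4):
    arm.sleep(.3); print((arm.read_force()-f0).round(2),arm.read_tool_pos()[2].round(2))
print(arm.read_torque(),arm.read_grasp_force(),arm.read_gripper_width(),arm.read_clock())
for n in("side","top"): cv2.imwrite(f"pics/{n}5.png",arm.get_image(n)[:,:,::-1])
s=cv2.imread("pics/side5.png");t=cv2.imread("pics/top5.png")
f=lambda im,x,y:cv2.resize(im[y:y+50,x:x+33],None,fx=12,fy=12,interpolation=cv2.INTER_CUBIC)
cv2.imwrite("pics/end5.png",np.hstack([f(s,337,140),f(t,275,135)]))
```

```text
True [622.65345475  89.91211608 117.32065551] [-0.18118824  0.56293424 -1.31258114]
[ 0.47 -1.17  7.03] 117.34
[-0.36 -0.83  7.43] 117.32
[ 0.12 -1.56  6.79] 117.35
[-0.36 -1.01  7.06] 117.34
[-0.00510037  0.1016376   0.00709663] 59.33740675449371 0.15417115150848568 21.875
```

View pics/end5.png

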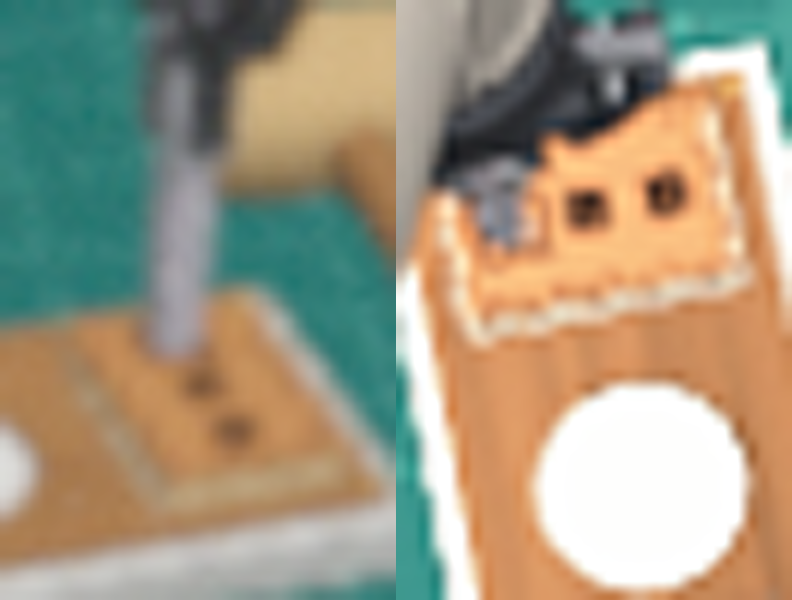

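The foot touches at the predicted height with about 7 N. In the top crop the foot is at about (505,225), against a mark extrapolated from the dark squares at (508,223). I'll refine the foot-to-mark offset numerically, rendering the lid pattern and the stamp foot against the images.

```bash
cat > m3.py <<'E'
from h import *
from fit import *
from scipy.optimize import minimize
K=8
def cover(c,polys,off,w,h,sig):
    m=np.zeros((h*K,w*K),np.float32)
    for P,val in polys:
        u=proj(c,P); u=cv2.convexHull(u.astype(np.float32))[:,0]
        cv2.fillConvexPoly(m,np.round(((u-off+.5)*K-.5)*16).astype(np.int32),val,shift=4)
    m=cv2.GaussianBlur(m,(0,0),sig*K); return cv2.resize(m,(w,h),interpolation=cv2.INTER_AREA)
def resid(A,D):  # linear fit of D by columns
    A=np.c_[A,np.ones(len(A))]; x,*_=np.linalg.lstsq(A,D,rcond=None); return np.sum((D-A@x)**2)
sq=lambda s,y,z=36.2:np.array([[a*s/2,y+b*s/2,z] for a in(-1,1) for b in(-1,1)],float)
for n in("side","top"):
    c=arm.calibration(n); i3=cv2.imread(f"pics/{n}3.png").astype(float).mean(2); i5=cv2.imread(f"pics/{n}5.png").astype(float)
    b3=cv2.imread(f"pics/{n}3.png").astype(float)
    q=proj(c,place([*NEST,YJ,0],box(50,82,36.2,36.2))); lo=np.floor(q.min(0)).astype(int);hi=np.ceil(q.max(0)).astype(int); w,h=hi-lo
    inside=cover(c,[(place([*NEST,YJ,0],box(46,78,36.2,36.2)),1.)],lo,w,h,.01)>.9
    D=i3[lo[1]:hi[1],lo[0]:hi[0]][inside]
    def cost(x):
        p=[x[0],x[1],YJ,0]
        a=cover(c,[(place(p,sq(14,y)),1.) for y in(0,-26)],lo,w,h,.5)[inside]
        b=cover(c,[(place(p,sq(23,26)),1.),(place(p,sq(19,26)),0.)],lo,w,h,.5)[inside]
        return resid(np.c_[a,b],D)
    s=minimize(cost,NEST,method='Nelder-Mead',options=dict(initial_simplex=[NEST,NEST+[3,0],NEST+[0,3]]))
    m=s.x+26*JY; print(n,"lid",s.x.round(2),"mark",m.round(2),s.fun/cost(s.x+[200,0]))
    # stamp: change image near the foot, shank up to z=60
    p0=np.array([622.6,89.9]); q=proj(c,place([*p0,YJ,0],box(30,30,36.2,36.2 if n=="top" else 50))); lo=np.floor(q.min(0)).astype(int);hi=np.ceil(q.max(0)).astype(int);w,h=hi-lo
    sl=np.s_[lo[1]:hi[1],lo[0]:hi[0]]
    sat=lambda i:i[:,:,2]-i[:,:,0]      # grey steel: no red-blue excess
    D=sat(i5)[sl].ravel(); B=sat(b3)[sl].ravel()
    ztop=75
    def cost2(x):
        a=cover(c,[(place([*x,YJ,0],box(14,14,36.2,ztop)),1.)],lo,w,h,.5).ravel()
        best=[np.sum((D-((1-a)*B+a*g))**2) for g in(0,-8,8,-16)]
        return min(best)
    s2=minimize(cost2,p0,method='Nelder-Mead',options=dict(initial_simplex=[p0,p0+[2,0],p0+[0,2]]))
    d=s2.x-m; print("  foot",s2.x.round(2),"foot-mark",d.round(2),"in jig axes",(d@JX).round(2),(d@JY).round(2),"cost",s2.fun/np.sum((D-B)**2))
E
python3 m3.py
```

```text
side lid [625.86  62.73] mark [621.12  88.29] 0.07922238430989138
  foot [620.73  86.62] foot-mark [-0.39 -1.67] in jig axes -0.69 -1.57 cost 0.014813023823058786
top lid [627.85  63.1 ] mark [623.11  88.66] 0.05469585448631721
  foot [625.1   91.17] foot-mark [1.99 2.51] in jig axes 2.42 2.1 cost 0.17836392798748998
```

The side fit is very tight and puts the foot 1.7 mm from the mark. The top fit, partly covered by the fingers, puts it 3 mm away on the opposite side. So the foot is essentially centred and within tolerance. It presses steadily at 7 N, so I'm handing it in.

```bash
python3 -c "
from rig import arm
print(arm.read_force(),arm.read_clock());print(arm.close_job())"
```

```text
[-0.70057321  0.23103568  5.78691852] 21.975
the job is handed in; nothing more can be done
None
```

I handed the job in at 22 s: the lid is flat in the nest, and the gripped stamp stands on the outline at about 7 N, its foot 2–3 mm or less off centre by my measurements; no verdict came back.

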